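# Load a row of square scent bottles into the lane of a loading board

## Task

Stand the fifth square bottle on the loading board at the tail of the row of four, square to it and close behind the last one, then push all five together as one straight block down the lane until the leading bottle is home against the sprung end stop. Feel for the stop, as its setting is not known: press the row gently onto it with about 10 N at the stop (never 20 N) for about half a second, then let go, leaving all five upright, in line and closed up with no gaps. Keep the row together throughout, and leave the beaker, the stock bottle and the glass bell where they are.

Things in the scene. Friction and masses are not known exactly. Their poses are not given: they have to be found in the camera images.
- board: Laminate loading board, 500 x 110 mm, fixed on the bench; its slick deck (friction about 0.3) is 8 mm above the bench. Origin: centre of its underside. +x is the way the row is pushed, y across, z up. At x below 0 it is open deck, where the row stands; at x above 0 is the lane, centred on y = 0.
- mouth (a point): Deck point on the lane's centre line where its straight part begins (20 mm along the board's x). Two aluminium rails, 16 mm tall above the deck, 10 mm thick, run from here 230 mm to the board's end, 40 mm apart inside (bottles: 36 mm). In the 31 mm before it they flare out to about 60 mm.
- lane_end (a point): Deck point on the centre line 202 mm along the board's x: middle of the end stop's range. The stop, a clamped steel carriage with a knob (55 mm tall), has a rubber-faced plate 36 mm wide, 40 mm tall, whose face lies up to 20 mm to either side of this point along x: unmeasured, found by feel. It is sprung, 3 N per mm, damped, and bottoms hard at 7 mm.
- bottle1_mid (a point): Centre of the glass body (28 mm above its foot) of the leading bottle of the row of four, the one nearest the lane's mouth. Square amber glass bottle: body 36 x 36 mm, 56 mm tall, with a round black cap 24 mm across up to 78 mm; 80 to 150 g. x and y axes along its sides, z up. The row stands along the board's axis within a few mm, nearly touching (gaps of 1 to 6 mm).
- bottle2_mid (a point): Centre of the glass body (28 mm above its foot) of the second bottle of the row. Same make as the leading bottle; x and y axes along its sides, z up.
- bottle3_mid (a point): Centre of the glass body (28 mm above its foot) of the third bottle of the row. Same make as the leading bottle; x and y axes along its sides, z up.
- bottle4_mid (a point): Centre of the glass body (28 mm above its foot) of the last bottle of the row of four, farthest from the lane. Same make as the leading bottle; x and y axes along its sides, z up.
- spare_mid (a point): Centre of the glass body (28 mm above its foot) of a fifth bottle, the same in size and make as those in the row, standing by itself on the bench off one or the other end of the board, turned by up to 35 degrees. x and y axes along its sides, z up.
- beaker: Bystander: open glass beaker, 68 mm across, 85 mm tall, on the bench off the other end of the board. Origin: centre of its foot.
- stock: Bystander: round amber stock bottle, 66 mm across, 150 mm tall, beside the lane, on the side of the board's +y. Origin: centre of its foot.
- cloche: Bystander: small glass bell with a knob, 60 mm across, 88 mm tall, beside the lane, on the side of the board's -y. Origin: centre of its foot.

How it is judged:
By the outcome, as a careful person would: the job done as asked, in the order asked, and still so for the second after the job is handed in, with the robot touching nothing.
It also fails if it takes over 72 s, if anything falls off the work surface, if the arm or the gripper's body presses on something with over 40 N, if the wrist force passes 120 N, or if a joint passes its speed limit or range.

## Robot

A 6-joint arm with a two-finger parallel gripper is mounted at the origin on the work surface. World frame = base frame: x ahead of the robot, y to its left, z up, the work surface at z = 0. Lengths are in m, angles in rad, forces in N, time in s.
With the tool pointing down it reaches from about 0.4 to 0.925 m from the base axis. Payload 3.4 kg.
Tool frame: the origin (TCP) lies on the centre line of the jaws, within the pads' length; the fingertips stand 19 mm ahead of it and the grasp point (between the pads) is the TCP (bot.nose_length is the distance from the TCP to the fingertips, in m); z points along the fingers, y is the line along which they close (so a half turn about z gives the same grasp; the last joint's range is limited). The gripper opens to 85 mm and grips with 20 to 120 N. Pads are 22 mm wide; open, the fingers measure 114 mm over their backs; the gripper's body (76 mm by 85 mm) begins 54 mm behind the grasp point. The pads swing forward as they close: fully open they stand 13 mm farther back than shut.
Start: joints at [-1.312, 0.307, 1.506, -0, 1.328, -0.073], TCP at [0.187, -0.544, 0.25] pointing down, gripper open.
Joint ranges: [-3.12, 3.12], [-1.05, 2.28], [0.14, 2.33], [-1.42, 4.57], [0.1, 2.73], [-2.68, 2.68]. Speed limits (rad/s): [2.57, 2.57, 3.14, 3.14, 3.14, 3.14].

## Interface

Orientations are given as a rotation vector (axis times angle).
In Python, from bench import bot, snapshot, job gives the robot as it stands.
- The arm moves only by the tool play_rows, never from a script. Its argument "moves" is a list of rows, each a list of 7 numbers: the shift along the tool's x, y, z scaled (see below), then the turn, a rotation vector about the tool's x, y, z scaled (see below), then the closure, from -1 (fully open) to 1 (shut). In form: [[x, y, z, ax, ay, az, hand], ...]. A call has 1 to 5 rows; each row shifts and turns the commanded pose from where the row before left it, along the tool's axes as they then stand; what a row does not reach is not made up. The controller multiplies each number of a shift by 20 mm and each number of a turn by 6 degrees. A row lasts 1/12 s, in which the tool goes at most 41.7 mm and 7.16 degrees, less where a joint would pass 70% of its speed; a pose out of reach is approached as far as the arm can. A call with a number of a shift or a turn outside -1 to 1 is refused whole. A call with a gripper value outside its range is refused whole. The fingers move at their own pace and stop on an object; "force" is the grip in N (left out, the last holds). Time passes only in rows, so rows that do not move let the fingers close. It gives the time, the measured TCP pose, the force, the opening and the grip force at its end, in the units of the state.
- bot.read_state(): the state, without advancing time (a new reading comes with each control period).
- snapshot(name): name is "scene" or "top" or "wrist"; returns a dict with "pixels" (480x640x3 uint8, blue, green, red), "camera_matrix" (3x3 intrinsics, pixels), "R" (3x3) and "t" (3): a world point X has camera coordinates R X + t; the wrist camera has in their place "hand_eye" (4x4, takes a point from camera to tool coordinates, whose origin is the TCP and whose axes are the flange's). Camera axes: x right, y down, z forward; pixel columns grow to the right and rows downward; lengths in m; the calibration is good to about 2 mm. A picture is of the moment at which its call begins: read the wrist's pose just before it. There is no depth.
- job.sign_off(): hands the job in; it is judged then, once.
The state is a dict: "time_s": time; "joint_positions": joint angles; "joint_vel": joint speeds; "tau": joint torques, N m; "ee_pos": TCP position; "tcp_rot": TCP orientation; "ft_force": force on the tool from outside, world axes, zero at the start; "ft_torque": the same for the moment, N m; "gripper_width": finger opening in m; "grip_force": force on a finger pad.
Only numpy, scipy, OpenCV 4.12 (cv2) and the standard library are available. Lean on these libraries where they do the work, as an engineer would, in place of code of your own. Each camera call takes 0.05 s, during which the arm holds its last target. There are 200 camera calls.

## Working session

There is one attempt and no reset: what is moved stays moved. The work goes in short steps, Python scripts to look and compute and a tool call to move; the robot and the scene stay as the last step left them, time stands still between calls to the robot, and variables do not carry over. Pictures are saved under pics/ and viewed, at most 10 in all, crops included, and the job is handed in when it is done.

Besides the shell and the picture viewer there is one more tool, called after "Emit:" as name([rows], argument=value, ...), one row to a line, values as JSON. play_rows: Moves the arm, as the interface text tells. Its arguments: {"type":"object","properties":{"moves":{"type":"array"},"force":{"type":"number"}},"required":["moves"]}

```bash
mkdir -p pics; ls; python3 - <<'E'
from bench import bot,snapshot
import cv2,numpy as np
s=bot.read_state();print(s)
for n in("scene","top"):
    d=snapshot(n);cv2.imwrite(f"pics/{n}0.png",d["pixels"]);np.savez(f"pics/{n}0.npz",**d);print(n,d["camera_matrix"],d["R"],d["t"])
E
```

```text
pics
{'time_s': 0.0, 'joint_positions': array([-1.31250336e+00,  3.07520536e-01,  1.50769642e+00,  1.66412012e-05,
        1.32838291e+00, -7.34967764e-02]), 'joint_vel': array([-0.00020771,  0.00025172, -0.00046911, -0.00041589,  0.00151488,
       -0.00084264]), 'tau': array([-2.28697041e-03, -4.57560790e+01, -2.51912194e+01, -3.59871992e-04,
        1.34227064e-02, -2.88148343e-06]), 'ee_pos': array([ 0.18711065, -0.54299706,  0.24940236]), 'tcp_rot': array([-3.09649000e+00, -5.18450337e-01,  2.65480190e-04]), 'ft_force': array([-0.32338712,  0.07369864,  0.63587948]), 'ft_torque': array([-0.00564074, -0.03888396,  0.0329633 ]), 'grip_force': 0.0, 'gripper_width': 0.085318171851425}
scene [[441.26324961   0.         322.21321635]
 [  0.         441.26324961 235.16640203]
 [  0.           0.           1.        ]] [[ 0.29134569  0.95652437 -0.0133721 ]
 [ 0.60868956 -0.1961469  -0.76878048]
 [-0.73798016  0.21584142 -0.63937295]] [-0.15195444 -0.25610919  1.28276614]
top [[460.26932964   0.         321.9706073 ]
 [  0.         460.26932964 233.07370299]
 [  0.           0.           1.        ]] [[ 0.00173574 -0.99963233 -0.02705908]
 [-0.99320139  0.00142626 -0.11640004]
 [ 0.11639583  0.02707715 -0.99283374]] [0.02197285 0.52528429 1.02051379]
```

View pics/top0.png

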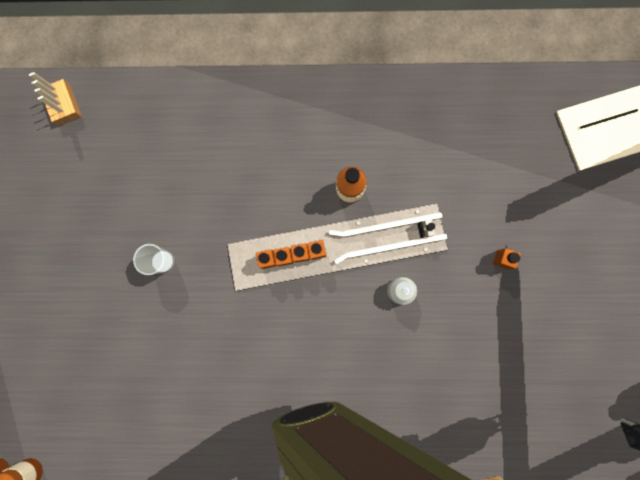

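View pics/scene0.png

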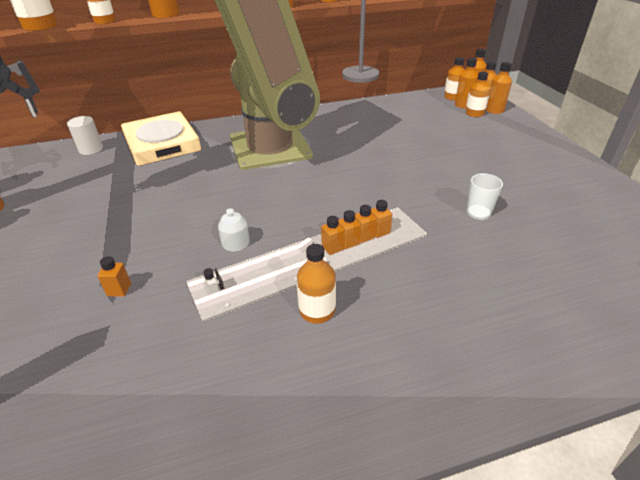

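The top view shows the row at px (265,258) to (316,249), with the lane to its right (towards world −y). The stop is at (427,228), the spare at (508,258), the beaker at (153,260), the stock bottle at (351,184) and the cloche at (403,291).

```bash
cat > h.py <<'E'
import numpy as np,cv2
def load(n): return dict(np.load(f"pics/{n}.npz"))
def ray(d,uv,z):
    K,R,t=d["camera_matrix"],d["R"],d["t"]
    c=-R.T@t; v=R.T@np.linalg.solve(K,[uv[0],uv[1],1]); return c+v*(z-c[2])/v[2]
E
python3 - <<'E'
from h import *
d=load("top0");im=d["pixels"].astype(np.uint8);hsv=cv2.cvtColor(im,cv2.COLOR_BGR2HSV)
dark=((hsv[...,2]<45)).astype(np.uint8)
for (x0,y0,x1,y1,z) in [(250,235,335,275,.086),(495,240,525,275,.078),(415,215,445,240,.063)]:
    n,l,st,c=cv2.connectedComponentsWithStats(dark[y0:y1,x0:x1])
    for i in range(1,n):
        if st[i,4]>25: p=c[i]+[x0,y0];print(p.round(1),st[i],ray(d,p,z).round(4))
am=((hsv[...,0]<18)&(hsv[...,1]>170)&(hsv[...,2]>70)).astype(np.uint8)
m=cv2.inRange(hsv,(0,0,110),(179,60,255))
m[:200]=0;m[292:]=0;m[:,:225]=0;m[:,450:]=0
# rails: bright
m2=cv2.inRange(hsv,(0,0,225),(179,40,255))[200:300,320:460]
n,l,st,c=cv2.connectedComponentsWithStats(m2)
print([ (st[i]+[320,200,0,0,0]).tolist() for i in range(1,n) if st[i,4]>30])
crop=cv2.resize(im[195:300,220:460],None,fx=3.3,fy=3.3,interpolation=cv2.INTER_CUBIC);cv2.imwrite("pics/c1.png",crop)
for nme,uv in dict(spare=(508,258),beaker=(150,262),stock=(351,190),cl=(402,296)).items():print(nme,ray(d,uv,0.02).round(3))
E
```

```text
[280.3 254.5] [28 17  7  7 30] [0.4725 0.1105 0.086 ]
[263.4 257.8] [10 19  8  8 46] [0.4653 0.1469 0.086 ]
[420.5 229.2] [ 3  8  6 14 48] [ 0.5297 -0.196   0.063 ]
[[329, 210, 113, 26, 663], [335, 230, 112, 34, 660], [399, 281, 16, 17, 149]]
spare [ 0.469 -0.4    0.02 ]
beaker [0.46  0.421 0.02 ]
stock [ 0.628 -0.045  0.02 ]
cl [ 0.383 -0.159  0.02 ]
```

View pics/c1.png

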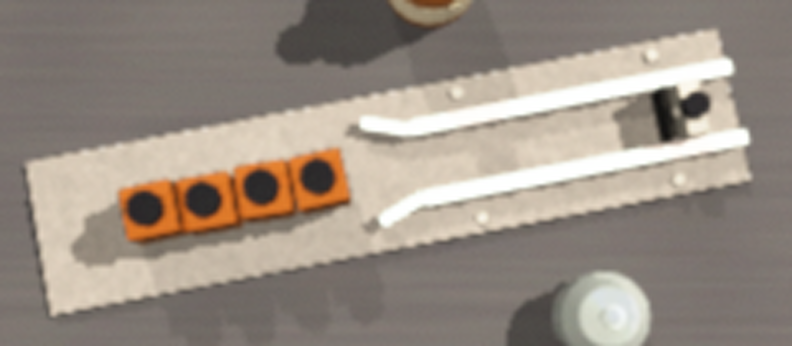

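```bash
cat >> h.py <<'E'
def tail():
    pass
E
python3 - <<'E'
from h import *
d=load("top0");P=lambda c,z:ray(d,(c[0]/3.3+220-.35,c[1]/3.3+195-.35),z)
C=[P(c,.008) for c in((26,161),(50,315),(750,181),(717,31))]
print("corners",np.round(C,4), "L",np.linalg.norm(C[3]-C[0]),np.linalg.norm(C[2]-C[1]),"W",np.linalg.norm(C[1]-C[0]),np.linalg.norm(C[2]-C[3]))
ctr=np.mean(C,0);ux=(C[3]+C[2]-C[0]-C[1])[:2];ux/=np.linalg.norm(ux);uy=np.array([-ux[1],ux[0]])
print("ctr",ctr,"ux",ux,"yaw",np.degrees(np.arctan2(ux[1],ux[0])))
B=lambda p:np.round([(p[:2]-ctr[:2])@ux*1e3,(p[:2]-ctr[:2])@uy*1e3],1)
for c in((145,208),(204,199),(261,187),(317,177)):p=P(c,.086);print("cap",p.round(4),B(p))
for c in((405,128),(732,67),(425,197),(748,136)):p=P(c,.024);print("rail",p.round(4),B(p))
for n,p in dict(spare=(508,258),beaker=(150,262),stock=(351,190),cl=(402,296)).items():print(n,B(ray(d,p,.02)))
np.savez("board.npz",ctr=ctr,ux=ux,uy=uy)
im=d["pixels"];cv2.imwrite("pics/c2.png",np.hstack([cv2.resize(im[240:276,490:526],None,fx=10,fy=10,interpolation=cv2.INTER_CUBIC)]))
E
```

```text
corners [[ 0.5039  0.2439  0.008 ]
 [ 0.3954  0.2242  0.008 ]
 [ 0.4894 -0.2659  0.008 ]
 [ 0.5959 -0.2458  0.008 ]] L 0.4982947742708962 0.4989747532203048 W 0.11019400902449489 0.10835054555183406
ctr [ 0.49614025 -0.01092558  0.008     ] ux [ 0.18647595 -0.98245953] yaw -79.25280443723501
cap [0.4655 0.1465 0.086 ] [-160.4   -0.7]
cap [0.4714 0.1079 0.086 ] [-121.3   -2.1]
cap [0.4793 0.0706 0.086 ] [-83.3  -1.4]
cap [0.4858 0.034  0.086 ] [-46.1  -1.8]
rail [ 0.5252 -0.0246  0.024 ] [18.9 26. ]
rail [ 0.5676 -0.2519  0.024 ] [250.1  25.2]
rail [ 0.4771 -0.0383  0.024 ] [ 23.4 -23.8]
rail [ 0.5193 -0.2616  0.024 ] [250.5 -24. ]
spare [377.2 -99.2]
beaker [-430.7   44.7]
stock [ 58.1 122.7]
cl [ 124.3 -138.7]
```

View pics/c2.png

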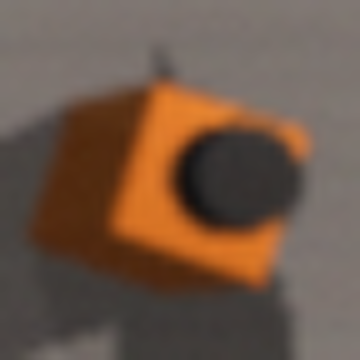

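```bash
cat >> h.py <<'E'
from scipy.spatial.transform import Rotation as Rn
def plan(s,pos,yaw):
    "shift in tool axes (units of 20 mm), yaw turn about tool z (units of 6 deg), taken about present frame"
    R=Rn.from_rotvec(s["tcp_rot"]).as_matrix()
    y0=np.degrees(np.arctan2(R[1,0],R[0,0]))
    return (R.T@(np.array(pos)-s["ee_pos"])/.02).round(2), round(-((yaw-y0+180)%360-180)/6,2), round(y0,1), "tilt",(R[:,2]).round(4)
E
python3 - <<'E'
from h import *
from bench import bot
d=load("top0");Q=lambda c,z:ray(d,(c[0]/10+490-.45,c[1]/10+240-.45),z)
C=np.array([Q(c,.056) for c in((155,82),(310,140),(265,285),(112,230))])
print(C.round(4),C.mean(0),"cap",Q((240,178),.078))
for i in range(4):
    e=C[(i+1)%4]-C[i];print(np.linalg.norm(e),np.degrees(np.arctan2(e[1],e[0])))
s=bot.read_state();m=(C.mean(0)+Q((240,178),.078))/2
print(plan(s,[m[0],m[1],.15],19))
E
```

```text
[[ 0.4893 -0.3812  0.056 ]
 [ 0.4765 -0.4143  0.056 ]
 [ 0.4448 -0.403   0.056 ]
 [ 0.4568 -0.3704  0.056 ]] [ 0.46684625 -0.3922273   0.056     ] cap [ 0.46677252 -0.39022537  0.078     ]
0.03545279166559067 -111.12069065751186
0.033667433784945786 160.48875835012268
0.03472075767130565 69.77958865425248
0.034241023999518845 -18.305187285770053
(array([15.7 , -2.61,  4.98]), np.float64(0.0), np.float64(19.0), 'tilt', array([-5.0e-04,  1.8e-03, -1.0e+00]))
```

Emit:
play_rows([
  [0.98,-0.16,0.31,0,0,0,-1],
  [0.98,-0.16,0.31,0,0,0,-1],
  [0.98,-0.16,0.31,0,0,0,-1],
  [0.98,-0.16,0.31,0,0,0,-1],
  [0.98,-0.16,0.31,0,0,0,-1],
], force=30)

```text
time_s: 0.52
ee_pos: [0.2752, -0.4958, 0.2185]
tcp_rot: [-3.098, -0.518, 0.0]
ft_force: [0.6, 0.4, 0.3]
gripper_width: 0.0855
grip_force: 0.0
```

Emit:
play_rows([
  [0.98,-0.16,0.31,0,0,0,-1],
  [0.98,-0.16,0.31,0,0,0,-1],
  [0.98,-0.16,0.31,0,0,0,-1],
  [0.98,-0.16,0.31,0,0,0,-1],
  [0.98,-0.16,0.31,0,0,0,-1],
])

```text
time_s: 0.93
ee_pos: [0.3628, -0.4487, 0.1876]
tcp_rot: [-3.098, -0.519, 0.001]
ft_force: [-0.4, 0.2, 0.1]
gripper_width: 0.0855
grip_force: 0.0
```

Emit:
play_rows([
  [0.98,-0.16,0.31,0,0,0,-1],
  [0.98,-0.16,0.31,0,0,0,-1],
  [0.98,-0.16,0.31,0,0,0,-1],
  [0.98,-0.16,0.31,0,0,0,-1],
  [0.98,-0.16,0.31,0,0,0,-1],
])

```text
time_s: 1.35
ee_pos: [0.4501, -0.4017, 0.1565]
tcp_rot: [-3.098, -0.519, 0.001]
ft_force: [0.5, -0.7, 0.9]
gripper_width: 0.0857
grip_force: 0.0
```

Emit:
play_rows([
  [0.98,-0.16,0.02,0,0,0,-1],
  [0,0,0,0,0,-1,-1],
  [0,0,0,0,0,-1,-1],
  [0,0,0,0,0,-1,-1],
  [0,0,0,0,0,-1,-1],
])

```text
time_s: 1.77
ee_pos: [0.4671, -0.3926, 0.1563]
tcp_rot: [-2.918, -1.16, 0.001]
ft_force: [-0.3, 0.5, 0.6]
gripper_width: 0.0851
grip_force: 0.0
```

Emit:
play_rows([
  [0,0,0,0,0,-1,-1],
  [0,0,0,0,0,-1,-1],
  [0,0,0,0,0,-1,-1],
  [0,0,0,0,0,-1,-1],
  [0,0,0,0,0,-0.53,-1],
])

```text
time_s: 2.18
ee_pos: [0.4668, -0.3928, 0.1563]
tcp_rot: [-2.565, -1.812, 0.0]
ft_force: [0.9, 0.3, -0.1]
gripper_width: 0.085
grip_force: 0.0
```

```bash
python3 - <<'E'
from h import *
from bench import bot,snapshot
s=bot.read_state();print(s["time_s"],s["ee_pos"],s["joint_positions"].round(2))
print(plan(s,[.4668,-.3912,.045],70.2))
d=snapshot("wrist");cv2.imwrite("pics/w1.png",d["pixels"]);np.savez("pics/w1.npz",**d);print(d["hand_eye"],d["camera_matrix"])
E
```

```text
2.1833 [ 0.46679979 -0.39281604  0.15634687] [-0.77  0.44  1.55 -0.    1.15 -0.43]
(array([ 0.07, -0.02,  5.57]), np.float64(0.04), np.float64(70.5), 'tilt', array([-8.e-04,  8.e-04, -1.e+00]))
[[-1.82005130e-03 -9.62090856e-01 -2.72723070e-01  6.90350146e-02]
 [ 9.99998027e-01 -1.53398718e-03 -1.26213256e-03 -1.15834382e-03]
 [ 7.95932503e-04 -2.72724829e-01  9.62091749e-01 -1.23701590e-01]
 [ 0.00000000e+00  0.00000000e+00  0.00000000e+00  1.00000000e+00]] [[385.97669556   0.         319.69296603]
 [  0.         385.97669556 237.95190096]
 [  0.           0.           1.        ]]
```

View pics/w1.png

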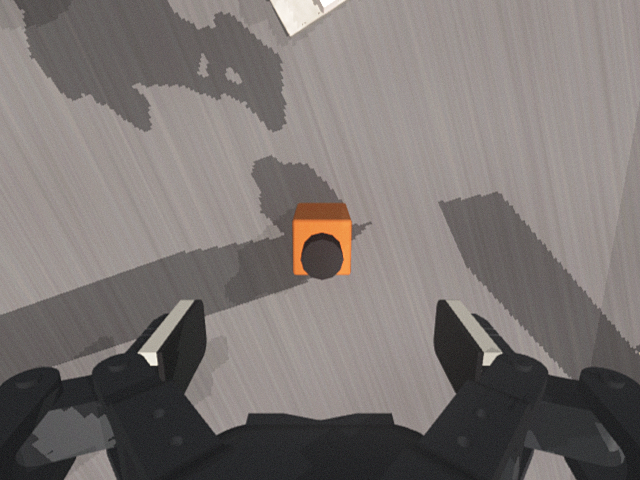

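The wrist view shows the spare centred and square between the pads, with its cap at px (321,256). I'm descending to grasp it.

Emit:
play_rows([
  [0.07,0,1,0,0,0,-1],
  [0,0,1,0,0,0,-1],
  [0,0,1,0,0,0,-1],
  [0,0,1,0,0,0,-1],
  [0,0,1,0,0,0,-1],
])

```text
time_s: 2.65
ee_pos: [0.4674, -0.3916, 0.0558]
tcp_rot: [-2.572, -1.804, 0.0]
ft_force: [-0.2, 0.2, -0.5]
gripper_width: 0.0854
grip_force: 0.0
```

Emit:
play_rows([
  [0,0,0.7,0,0,0,-1],
  [0,0,0,0,0,0,-1],
  [0,0,0,0,0,0,1],
  [0,0,0,0,0,0,1],
  [0,0,0,0,0,0,1],
], force=30)

```text
time_s: 3.07
ee_pos: [0.4683, -0.3925, 0.0441]
tcp_rot: [2.569, 1.805, 0.001]
ft_force: [0.1, 0.3, 0.1]
gripper_width: 0.0519
grip_force: 0.0
```

Emit:
play_rows([
  [0,0,0,0,0,0,1],
  [0,0,0,0,0,0,1],
  [0,0,0,0,0,0,1],
  [0,0,0,0,0,0,1],
  [0,0,0,0,0,0,1],
])

```text
time_s: 3.48
ee_pos: [0.4682, -0.3924, 0.0442]
tcp_rot: [2.569, 1.805, 0.001]
ft_force: [-0.4, 0.2, 6.4]
gripper_width: 0.0352
grip_force: 31.2
```

Emit:
play_rows([
  [0,0,-0.5,0,0,0,1],
  [0,0,-1,0,0,0,1],
  [0,0,-1,0,0,0,1],
  [0,0,-1,0,0,0,1],
  [0,0,-1,0,0,0,1],
])

```text
time_s: 3.9
ee_pos: [0.4671, -0.3913, 0.1339]
tcp_rot: [-2.57, -1.806, 0.0]
ft_force: [-0.5, -0.4, -1.6]
gripper_width: 0.0358
grip_force: 30.3
```

Emit:
play_rows([
  [0,0,-1,0,0,-1,1],
  [0,0,-1,0,0,-1,1],
  [0,0,-1,0,0,-1,1],
  [0,0,-0.3,0,0,-1,1],
  [0,0,0,0,0,-1,1],
])

```text
time_s: 4.32
ee_pos: [0.4684, -0.3925, 0.2021]
tcp_rot: [2.006, 2.412, -0.001]
ft_force: [0.2, -0.0, -1.7]
gripper_width: 0.0355
grip_force: 30.4
```

```bash
python3 - <<'E'
from h import *
from bench import bot
b=np.load("board.npz");p=b["ctr"][:2]-.2004*b["ux"]-.001*b["uy"]
s=bot.read_state();print(s["time_s"],s["ee_pos"],s["gripper_width"],p);print(plan(s,[*p,.19],100.75))
E
```

```text
4.3167 [ 0.46841963 -0.39253783  0.2020556 ] 0.03548433699995628 [0.45778801 0.18577283]
(array([28.53,  4.74,  0.5 ]), np.float64(-0.04), np.float64(100.5), 'tilt', array([ 0.0034, -0.0033, -1.    ]))
```

Emit:
play_rows([
  [0.5,0.16,0,0,0,0,1],
  [0.95,0.16,0,0,0,0,1],
  [0.95,0.16,0,0,0,0,1],
  [0.95,0.16,0,0,0,0,1],
  [0.95,0.16,0,0,0,0,1],
])

```text
time_s: 4.73
ee_pos: [0.4672, -0.3022, 0.1984]
tcp_rot: [-2.018, -2.404, -0.0]
ft_force: [0.9, -0.9, -1.1]
gripper_width: 0.0357
grip_force: 30.4
```

Emit:
play_rows([
  [0.95,0.16,0,0,0,0,1],
  [0.95,0.16,0,0,0,0,1],
  [0.95,0.16,0,0,0,0,1],
  [0.95,0.16,0,0,0,0,1],
  [0.95,0.16,0,0,0,0,1],
])

```text
time_s: 5.15
ee_pos: [0.466, -0.2058, 0.1985]
tcp_rot: [-2.018, -2.405, 0.0]
ft_force: [1.1, -0.1, -1.6]
gripper_width: 0.0353
grip_force: 30.4
```

Emit:
play_rows([
  [0.95,0.16,0,0,0,0,1],
  [0.95,0.16,0,0,0,0,1],
  [0.95,0.16,0,0,0,0,1],
  [0.95,0.16,0,0,0,0,1],
  [0.95,0.16,0,0,0,0,1],
])

```text
time_s: 5.57
ee_pos: [0.4647, -0.1097, 0.1985]
tcp_rot: [-2.018, -2.405, 0.001]
ft_force: [0.2, -0.7, -1.2]
gripper_width: 0.0357
grip_force: 30.4
```

Emit:
play_rows([
  [0.95,0.16,0,0,0,0,1],
  [0.95,0.16,0,0,0,0,1],
  [0.95,0.16,0,0,0,0,1],
  [0.95,0.16,0,0,0,0,1],
  [0.95,0.16,0,0,0,0,1],
])

```text
time_s: 5.98
ee_pos: [0.4635, -0.0136, 0.1986]
tcp_rot: [-2.018, -2.405, 0.001]
ft_force: [0.5, -0.1, -1.1]
gripper_width: 0.0356
grip_force: 30.4
```

Emit:
play_rows([
  [0.95,0.16,0,0,0,0,1],
  [0.95,0.16,0,0,0,0,1],
  [0.95,0.16,0,0,0,0,1],
  [0.95,0.16,0,0,0,0,1],
  [0.95,0.16,0,0,0,0,1],
])

```text
time_s: 6.4
ee_pos: [0.4623, 0.0824, 0.1986]
tcp_rot: [-2.018, -2.405, 0.002]
ft_force: [0.6, -0.7, -0.9]
gripper_width: 0.0354
grip_force: 30.4
```

Emit:
play_rows([
  [0.95,0.16,0,0,0,0,1],
  [0.95,0.16,0,0,0,0,1],
  [0.95,0.16,0,0,0,0,1],
  [0.5,0.1,0,0,0,0,1],
  [0,0,0,0,0,0,1],
])

```text
time_s: 6.82
ee_pos: [0.4625, 0.1509, 0.1987]
tcp_rot: [-2.014, -2.41, 0.0]
ft_force: [0.1, -0.6, -0.5]
gripper_width: 0.0354
grip_force: 30.4
```

```bash
python3 - <<'E'
from h import *
from bench import bot
b=np.load("board.npz");p=b["ctr"][:2]-.2010*b["ux"]-.001*b["uy"]
s=bot.read_state();print(s["time_s"],s["ee_pos"],s["gripper_width"],p,s["joint_positions"].round(2));print(plan(s,[*p,.053],100.75))
E
```

```text
6.8167 [0.46254117 0.15091196 0.19867301] 0.03543898041623165 [0.45767613 0.18636231] [0.23 0.23 1.76 0.   1.15 0.05]
(array([1.78, 0.08, 7.28]), np.float64(-0.09), np.float64(100.2), 'tilt', array([-9.e-04,  6.e-04, -1.e+00]))
```

Emit:
play_rows([
  [0.9,0.04,0,0,0,-0.09,1],
  [0.9,0.04,0,0,0,0,1],
  [0,0,1,0,0,0,1],
  [0,0,1,0,0,0,1],
  [0,0,1,0,0,0,1],
])

```text
time_s: 7.23
ee_pos: [0.4583, 0.1842, 0.1385]
tcp_rot: [2.005, 2.418, 0.0]
ft_force: [-0.4, 0.6, -1.7]
gripper_width: 0.0353
grip_force: 30.5
```

```bash
python3 - <<'E'
from h import *
from bench import bot,snapshot
b=np.load("board.npz");p=b["ctr"][:2]-.2010*b["ux"]-.001*b["uy"]
s=bot.read_state();print(s["time_s"],s["ee_pos"]);print(plan(s,[*p,.053],100.75))
d=snapshot("scene");cv2.imwrite("pics/s2.png",cv2.resize(d["pixels"][150:280,300:460],None,fx=4,fy=4,interpolation=cv2.INTER_CUBIC))
E
```

```text
7.2333 [0.45828803 0.18418193 0.13854829]
(array([ 0.12, -0.01,  4.28]), np.float64(-0.01), np.float64(100.7), 'tilt', array([ 8.e-04, -4.e-04, -1.e+00]))
```

View pics/s2.png

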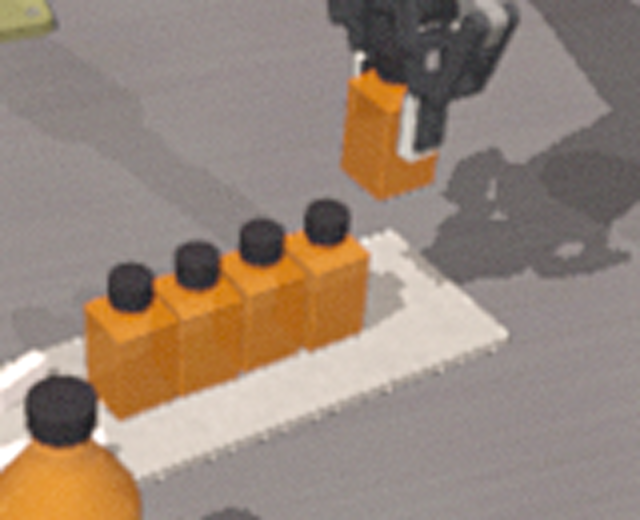

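The held bottle hangs upright and square beyond the tail of the row, with its foot at about (385,195) in the crop. Next I lower it.

Emit:
play_rows([
  [0.1,0,1,0,0,0,1],
  [0,0,1,0,0,0,1],
  [0,0,1,0,0,0,1],
  [0,0,0.6,0,0,0,1],
  [0,0,0.3,0,0,0,1],
])

```text
time_s: 7.7
ee_pos: [0.4569, 0.1855, 0.0597]
tcp_rot: [-2.005, -2.417, 0.005]
ft_force: [0.4, -0.7, -0.7]
gripper_width: 0.0356
grip_force: 30.5
```

Emit:
play_rows([
  [0,0,0.1,0,0,0,1],
  [0,0,0.05,0,0,0,1],
  [0,0,0.05,0,0,0,1],
  [0,0,0.05,0,0,0,1],
  [0,0,0,0,0,0,1],
])

```text
time_s: 8.12
ee_pos: [0.4586, 0.1868, 0.0566]
tcp_rot: [2.004, 2.419, 0.002]
ft_force: [0.6, 1.2, -0.4]
gripper_width: 0.0357
grip_force: 30.5
```

Emit:
play_rows([
  [0,0,0.05,0,0,0,1],
  [0,0,0.05,0,0,0,1],
  [0,0,0.05,0,0,0,1],
  [0,0,0,0,0,0,1],
])

```text
time_s: 8.45
ee_pos: [0.458, 0.1867, 0.0528]
tcp_rot: [-2.004, -2.419, 0.0]
ft_force: [0.3, -0.2, -1.2]
gripper_width: 0.0353
grip_force: 30.5
```

Emit:
play_rows([
  [0,0,0.03,0,0,0,1],
  [0,0,0,0,0,0,1],
])

```text
time_s: 8.62
ee_pos: [0.4581, 0.1867, 0.0522]
tcp_rot: [-2.004, -2.419, 0.0]
ft_force: [1.0, 0.1, -1.3]
gripper_width: 0.0359
grip_force: 30.5
```

Emit:
play_rows([
  [0,0,0.03,0,0,0,1],
  [0,0,0,0,0,0,1],
])

```text
time_s: 8.78
ee_pos: [0.4581, 0.1867, 0.0522]
tcp_rot: [2.004, 2.419, 0.0]
ft_force: [-1.3, -0.4, 4.0]
gripper_width: 0.0356
grip_force: 31.1
```

Emit:
play_rows([
  [0,0,0.03,0,0,0,1],
  [0,0,0,0,0,0,1],
])

```text
time_s: 8.95
ee_pos: [0.4581, 0.1868, 0.0522]
tcp_rot: [2.004, 2.419, 0.001]
ft_force: [-3.2, 0.0, 10.4]
gripper_width: 0.0355
grip_force: 31.9
```

Emit:
play_rows([
  [0,0,-0.05,0,0,0,1],
  [0,0,0,0,0,0,0.2],
  [0,0,0,0,0,0,-0.3],
  [0,0,0,0,0,0,-1],
  [0,0,0,0,0,0,-1],
])

```text
time_s: 9.37
ee_pos: [0.4581, 0.1867, 0.052]
tcp_rot: [-2.004, -2.419, 0.0]
ft_force: [-0.1, -0.2, 0.6]
gripper_width: 0.0704
grip_force: 0.0
```

Emit:
play_rows([
  [0,0,0,0,0,0,-1],
  [0,0,0,0,0,0,-1],
  [0,0,-0.4,0,0,0,-1],
  [0,0,-1,0,0,0,-1],
  [0,0,-1,0,0,0,-1],
])

```text
time_s: 9.78
ee_pos: [0.4573, 0.1864, 0.1003]
tcp_rot: [-2.003, -2.418, 0.004]
ft_force: [-0.1, 0.6, 0.4]
gripper_width: 0.0853
grip_force: 0.0
```

Emit:
play_rows([
  [0,0,-1,0,0,0,-1],
  [0,0,-1,0,0,0,-1],
  [1,0,-0.6,0,0,0,-1],
  [1,0,0,0,0,0,-1],
  [1,0,0,0,0,0,1],
])

```text
time_s: 10.2
ee_pos: [0.4477, 0.2464, 0.1541]
tcp_rot: [2.004, 2.417, 0.005]
ft_force: [0.6, -0.4, -0.2]
gripper_width: 0.0758
grip_force: 0.0
```

Emit:
play_rows([
  [1,0,0,0,0,0,1],
  [0.5,0,0,0,0,0,1],
  [0,0,0,0,0,0,1],
  [0,0,0,0,0,0,1],
  [0,0,0,0,0,0,1],
])

```text
time_s: 10.62
ee_pos: [0.4412, 0.2743, 0.152]
tcp_rot: [2.004, 2.419, -0.002]
ft_force: [0.4, -0.2, -1.0]
gripper_width: 0.0125
grip_force: 0.0
```

```bash
python3 - <<'E'
from h import *
from bench import bot,snapshot
b=np.load("board.npz")
s=bot.read_state();print(s["time_s"],s["ee_pos"],s["gripper_width"],s["ft_force"])
d=snapshot("top");np.savez("pics/top1.npz",**d);cv2.imwrite("pics/t1.png",cv2.resize(d["pixels"][195:300,220:460],None,fx=3.3,fy=3.3,interpolation=cv2.INTER_CUBIC))
E
```

```text
10.6167 [0.44115429 0.27426247 0.152024  ] 0.012508573009309416 [ 0.41113409 -0.17338064 -0.9898163 ]
```

View pics/t1.png

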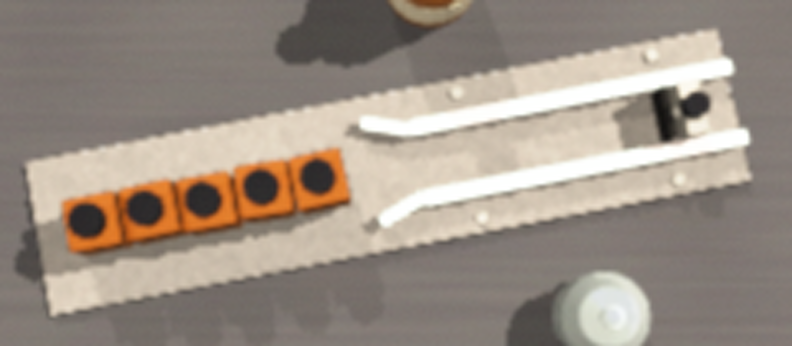

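The fifth bottle stands in line behind the row, with its cap at crop px (87,220) and the next at (145,208), and nothing else has moved. Now I work out the push.

```bash
cat >> h.py <<'E'
b=np.load("board.npz")
B=lambda p:np.round([(p[:2]-b["ctr"][:2])@b["ux"]*1e3,(p[:2]-b["ctr"][:2])@b["uy"]*1e3],1)
E
python3 - <<'E'
from h import *
from bench import bot
d=load("top1");P=lambda c,z:ray(d,(c[0]/3.3+220-.35,c[1]/3.3+195-.35),z)
for c in((87,220),(145,208),(204,199),(261,187),(317,177)):print("cap",B(P(c,.086)))
for c in((654,96),(669,142)):print("plate front top edge?",B(P(c,.048)))
for c in((672,85),(690,138)):print("plate back",B(P(c,.048)))
s=bot.read_state();print("tcp",B(s["ee_pos"]),s["ee_pos"])
p=b["ctr"][:2]-.250*b["ux"]+.0005*b["uy"];print(plan(s,[*p,.047],100.75))
im=d["pixels"].astype(np.uint8);g=cv2.cvtColor(im,cv2.COLOR_BGR2GRAY);print(g[222:240,413:430])
E
```

```text
cap [-199.1   -1.3]
cap [-160.4   -0.7]
cap [-121.3   -2.1]
cap [-83.3  -1.4]
cap [-46.1  -1.8]
plate front top edge? [188.   13.1]
plate front top edge? [191.3 -19.5]
plate back [201.5  18.1]
plate back [205.8 -19.5]
tcp [-290.3   -0.8] [0.44124881 0.27413445 0.15201437]
(array([-2.01,  0.07,  5.25]), np.float64(-0.01), np.float64(100.7), 'tilt', array([-5.e-04, -8.e-04, -1.e+00]))
[[248 242 226 211 186 139  87  63  67  81  96 107 171 235 247 241 227]
 [168 147 137 122  88  44  25  35  50  68  89 103 153 227 236 200 127]
 [122 120 119 106  67  27  21  33  46  64  84  99 123 181 179 112  62]
 [122 120 122 118  82  31  21  30  43  59  83  95  94  84  72  55  51]
 [120 124 125 119  87  39  21  27  40  51  76  97  86  55  40  47  50]
 [122 125 124 119  95  50  21  23  34  43  77 116 108  58  35  45  48]
 [122 124 121 119  99  58  24  20  25  38  81 141 140  79  32  38  48]
 [124 122 122 121 117  78  30  18  25  36  74 133 144  96  47  36  45]
 [129 130 131 131 133  96  39  21  23  31  49 100 116  98  83  86  82]
 [139 140 139 141 139 104  50  21  22  27  39  68  90  95 115 161 181]
 [142 142 141 142 141 112  57  24  20  30  42  63  83  93 125 203 233]
 [145 145 144 143 142 123  75  28  19  31  45  62  81  95 124 207 238]
 [143 145 144 145 145 136  93  33  21  29  43  60  79  94 112 193 234]
 [143 142 141 143 145 139 103  44  23  28  42  56  79  93 104 161 208]
 [142 142 140 143 145 144 112  57  26  26  52  82  97 102 109 139 174]
 [142 143 143 140 143 144 124  80  58  65  94 130 144 153 171 212 235]
 [146 149 148 147 148 156 160 151 153 164 177 191 198 214 237 250 253]
 [185 195 190 198 204 210 217 223 238 245 244 244 244 248 252 253 254]]
```

Emit:
play_rows([
  [-1,0.07,0,0,0,0,1],
  [-1,0,1,0,0,0,1],
  [0,0,1,0,0,0,1],
  [0,0,1,0,0,0,1],
  [0,0,1,0,0,0,1],
])

```text
time_s: 11.08
ee_pos: [0.4506, 0.2346, 0.0716]
tcp_rot: [2.006, 2.417, 0.0]
ft_force: [0.9, -0.5, -0.5]
gripper_width: 0.0
grip_force: 0.0
```

Emit:
play_rows([
  [0,0,1,0,0,0,1],
  [0,0,0.25,0,0,0,1],
  [0,0,0,0,-1,0,1],
  [0,0,0,0,0,0,1],
  [0,0,0,0,0,0,1],
])

```text
time_s: 11.5
ee_pos: [0.4505, 0.2371, 0.0474]
tcp_rot: [1.949, 2.36, -0.1]
ft_force: [0.6, -0.3, -0.1]
gripper_width: 0.0001
grip_force: 0.0
```

```bash
cat > st.py <<'E'
from h import *
from bench import bot
s=bot.read_state();R=Rn.from_rotvec(s["tcp_rot"]).as_matrix()
f=s["ft_force"];print(round(s["time_s"],2),"board",B(s["ee_pos"]),"z",round(s["ee_pos"][2],4),"w",round(s["gripper_width"],4),"F along,across,z",(f[:2]@b["ux"]).round(2),(f[:2]@b["uy"]).round(2),f[2].round(2),"ztool",R[:,2].round(3),"ux in tool",(R.T@[*b["ux"],0]).round(4))
E
python3 st.py
```

```text
11.5 board [-252.2    1.4] z 0.0474 w 0.0001 F along,across,z 0.36 0.57 -0.1 ztool [ 0.02  -0.101 -0.995] ux in tool [-0.9947 -0.0029  0.1026]
```

Emit:
play_rows([
  [-0.2,0,0.02,0,0,0,1],
  [-0.2,0,0.02,0,0,0,1],
  [-0.2,0,0.02,0,0,0,1],
  [-0.1,0,0.01,0,0,0,1],
  [-0.1,0,0.01,0,0,0,1],
])

```text
time_s: 11.92
ee_pos: [0.4533, 0.2194, 0.0475]
tcp_rot: [1.953, 2.355, -0.102]
ft_force: [0.0, 0.3, -0.6]
gripper_width: -0.0004
grip_force: 0.0
```

Emit:
play_rows([
  [-0.1,0,0.01,0,0,0,1],
  [-0.1,0,0.01,0,0,0,1],
  [-0.1,0,0.01,0,0,0,1],
  [-0.1,0,0.01,0,0,0,1],
  [-0.1,0,0.01,0,0,0,1],
])

```text
time_s: 12.33
ee_pos: [0.4552, 0.2105, 0.0473]
tcp_rot: [1.952, 2.356, -0.101]
ft_force: [-0.4, 0.9, 0.3]
gripper_width: 0.0001
grip_force: 0.6
```

Emit:
play_rows([
  [-0.1,0,0.01,0,0,0,1],
  [-0.1,0,0.01,0,0,0,1],
  [-0.1,0,0.01,0,0,0,1],
  [-0.1,0,0.01,0,0,0,1],
  [-0.1,0,0.01,0,0,0,1],
])

```text
time_s: 12.75
ee_pos: [0.457, 0.2006, 0.0473]
tcp_rot: [1.952, 2.356, -0.102]
ft_force: [0.0, 2.3, -0.1]
gripper_width: -0.0002
grip_force: 1.3
```

```bash
cat >> st.py <<'E'
import sys
if len(sys.argv)>1:
    from bench import snapshot
    d=snapshot("scene");cv2.imwrite(f"pics/{sys.argv[1]}.png",cv2.resize(d["pixels"][160:320,180:440],None,fx=3,fy=3,interpolation=cv2.INTER_CUBIC))
E
python3 st.py s3
```

```text
12.75 board [-215.1    1. ] z 0.0473 w -0.0002 F along,across,z -2.23 0.44 -0.07 ztool [ 0.02  -0.102 -0.995] ux in tool [-9.946e-01  3.000e-04  1.042e-01]
```

View pics/s3.png

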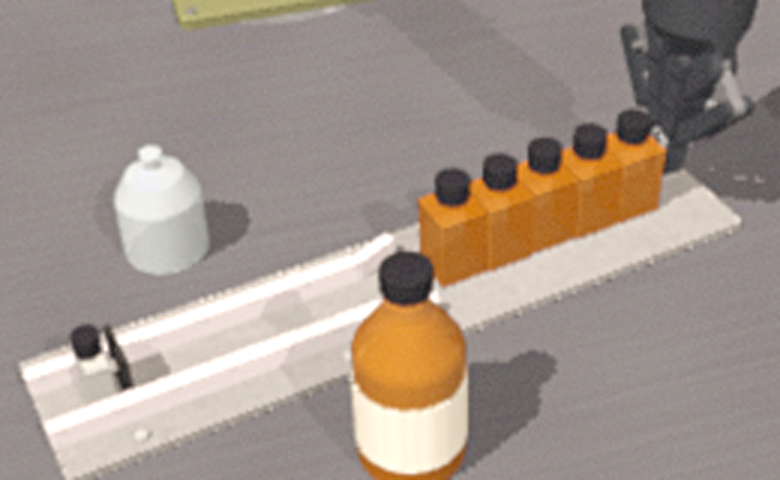

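The row has closed up and is moving upright, at about 2.2 N drag. I push on into the flare.

Emit:
play_rows([
  [-0.15,0,0.0157,0,0,0,1],
  [-0.15,0,0.0157,0,0,0,1],
  [-0.15,0,0.0157,0,0,0,1],
  [-0.15,0,0.0157,0,0,0,1],
  [-0.15,0,0.0157,0,0,0,1],
])

```text
time_s: 13.22
ee_pos: [0.4597, 0.1853, 0.0473]
tcp_rot: [1.952, 2.356, -0.102]
ft_force: [-0.6, 2.2, 0.5]
gripper_width: 0.0
grip_force: 1.3
```

Emit:
play_rows([
  [-0.15,0,0.0157,0,0,0,1],
  [-0.15,0,0.0157,0,0,0,1],
  [-0.15,0,0.0157,0,0,0,1],
  [-0.15,0,0.0157,0,0,0,1],
  [-0.15,0,0.0157,0,0,0,1],
])

```text
time_s: 13.63
ee_pos: [0.4625, 0.1705, 0.0473]
tcp_rot: [1.952, 2.356, -0.102]
ft_force: [-0.2, 3.1, 0.2]
gripper_width: 0.0001
grip_force: 1.3
```

Emit:
play_rows([
  [-0.15,0,0.0157,0,0,0,1],
  [-0.15,0,0.0157,0,0,0,1],
  [-0.15,0,0.0157,0,0,0,1],
  [-0.15,0,0.0157,0,0,0,1],
  [-0.15,0,0.0157,0,0,0,1],
])

```text
time_s: 14.05
ee_pos: [0.4653, 0.1558, 0.0473]
tcp_rot: [1.952, 2.356, -0.102]
ft_force: [-1.6, 3.0, 0.4]
gripper_width: 0.0004
grip_force: 1.3
```

```bash
python3 st.py
```

```text
14.05 board [-169.5    0.8] z 0.0473 w 0.0004 F along,across,z -3.28 -0.97 0.37 ztool [ 0.019 -0.103 -0.995] ux in tool [-9.945e-01  3.000e-04  1.045e-01]
```

Emit:
play_rows([
  [-0.15,0,0.0157,0,0,0,1],
  [-0.15,0,0.0157,0,0,0,1],
  [-0.15,0,0.0157,0,0,0,1],
  [-0.15,0,0.0157,0,0,0,1],
  [-0.15,0,0.0157,0,0,0,1],
])

```text
time_s: 14.47
ee_pos: [0.4681, 0.1409, 0.0473]
tcp_rot: [1.952, 2.356, -0.102]
ft_force: [-0.0, 2.6, 0.8]
gripper_width: -0.0006
grip_force: 1.3
```

Emit:
play_rows([
  [-0.15,0,0.0157,0,0,0,1],
  [-0.15,0,0.0157,0,0,0,1],
  [-0.15,0,0.0157,0,0,0,1],
  [-0.15,0,0.0157,0,0,0,1],
  [-0.15,0,0.0157,0,0,0,1],
])

```text
time_s: 14.88
ee_pos: [0.4709, 0.1261, 0.0473]
tcp_rot: [1.951, 2.356, -0.102]
ft_force: [-0.1, 2.5, -0.4]
gripper_width: 0.0001
grip_force: 1.2
```

Emit:
play_rows([
  [-0.15,0,0.0157,0,0,0,1],
  [-0.15,0,0.0157,0,0,0,1],
  [-0.15,0,0.0157,0,0,0,1],
  [-0.15,0,0.0157,0,0,0,1],
  [-0.15,0,0.0157,0,0,0,1],
])

```text
time_s: 15.3
ee_pos: [0.4737, 0.1113, 0.0473]
tcp_rot: [1.952, 2.356, -0.102]
ft_force: [-0.5, 2.4, -0.5]
gripper_width: 0.0001
grip_force: 1.2
```

```bash
python3 st.py s4
```

```text
15.3 board [-124.3    0.8] z 0.0473 w 0.0001 F along,across,z -2.46 -0.08 -0.54 ztool [ 0.019 -0.103 -0.995] ux in tool [-9.945e-01  3.000e-04  1.045e-01]
```

View pics/s4.png

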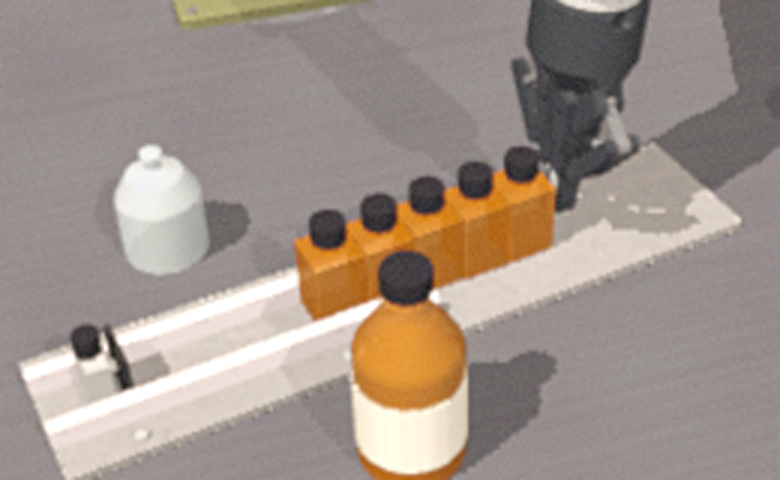

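The row has entered the lane, straight and closed up, with its leading bottle near px (328,270).

Emit:
play_rows([
  [-0.15,0,0.0157,0,0,0,1],
  [-0.15,0,0.0157,0,0,0,1],
  [-0.15,0,0.0157,0,0,0,1],
  [-0.15,0,0.0157,0,0,0,1],
  [-0.15,0,0.0157,0,0,0,1],
])

```text
time_s: 15.77
ee_pos: [0.4765, 0.0965, 0.0473]
tcp_rot: [1.951, 2.356, -0.102]
ft_force: [-0.5, 1.0, -0.3]
gripper_width: -0.0001
grip_force: 1.2
```

Emit:
play_rows([
  [-0.15,0,0.0157,0,0,0,1],
  [-0.15,0,0.0157,0,0,0,1],
  [-0.15,0,0.0157,0,0,0,1],
  [-0.15,0,0.0157,0,0,0,1],
  [-0.15,0,0.0157,0,0,0,1],
])

```text
time_s: 16.18
ee_pos: [0.4794, 0.0817, 0.0473]
tcp_rot: [1.951, 2.356, -0.102]
ft_force: [0.6, 2.3, -0.3]
gripper_width: 0.0002
grip_force: 1.2
```

Emit:
play_rows([
  [-0.15,0,0.0157,0,0,0,1],
  [-0.15,0,0.0157,0,0,0,1],
  [-0.15,0,0.0157,0,0,0,1],
  [-0.15,0,0.0157,0,0,0,1],
  [-0.15,0,0.0157,0,0,0,1],
])

```text
time_s: 16.6
ee_pos: [0.4822, 0.0668, 0.0473]
tcp_rot: [1.952, 2.356, -0.102]
ft_force: [-0.7, 2.3, -1.2]
gripper_width: -0.0002
grip_force: 1.2
```

Emit:
play_rows([
  [-0.15,0,0.0157,0,0,0,1],
  [-0.15,0,0.0157,0,0,0,1],
  [-0.15,0,0.0157,0,0,0,1],
  [-0.15,0,0.0157,0,0,0,1],
  [-0.15,0,0.0157,0,0,0,1],
])

```text
time_s: 17.02
ee_pos: [0.485, 0.052, 0.0473]
tcp_rot: [1.951, 2.356, -0.102]
ft_force: [0.3, 3.1, -1.0]
gripper_width: 0.0002
grip_force: 1.1
```

Emit:
play_rows([
  [-0.15,0,0.0157,0,0,0,1],
  [-0.15,0,0.0157,0,0,0,1],
  [-0.15,0,0.0157,0,0,0,1],
  [-0.15,0,0.0157,0,0,0,1],
  [-0.15,0,0.0157,0,0,0,1],
])

```text
time_s: 17.43
ee_pos: [0.4878, 0.0372, 0.0473]
tcp_rot: [1.951, 2.356, -0.102]
ft_force: [0.5, 2.0, -0.4]
gripper_width: 0.0001
grip_force: 1.1
```

Emit:
play_rows([
  [-0.15,0,0.0157,0,0,0,1],
  [-0.15,0,0.0157,0,0,0,1],
  [-0.15,0,0.0157,0,0,0,1],
  [-0.1,0,0.01,0,0,0,1],
  [-0.1,0,0.01,0,0,0,1],
])

```text
time_s: 17.85
ee_pos: [0.4902, 0.0244, 0.0474]
tcp_rot: [1.952, 2.356, -0.102]
ft_force: [0.5, 2.8, -0.7]
gripper_width: -0.0001
grip_force: 1.1
```

```bash
python3 st.py; python3 - <<'E'
from h import *
from bench import snapshot
d=snapshot("top");np.savez("pics/top2.npz",**d)
im=cv2.resize(d["pixels"][195:275,330:460],None,fx=5,fy=5,interpolation=cv2.INTER_CUBIC);cv2.imwrite("pics/t2.png",im)
E
```

```text
17.85 board [-35.8   0.8] z 0.0474 w -0.0001 F along,across,z -2.69 1.0 -0.65 ztool [ 0.019 -0.103 -0.995] ux in tool [-9.945e-01  5.000e-04  1.045e-01]
```

View pics/t2.png

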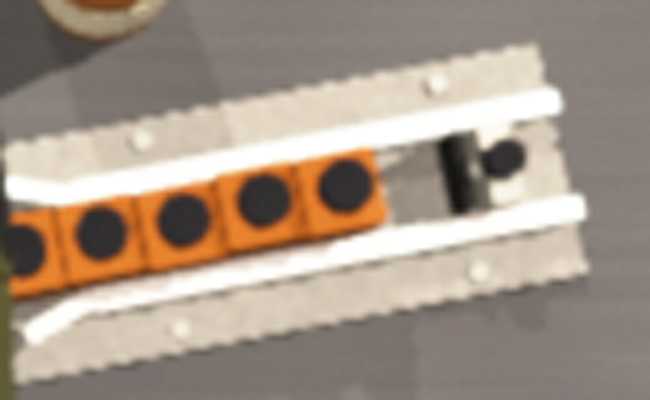

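The five caps are evenly spaced along the lane (leading cap at crop px (345,185)) and the stop plate is at x≈445.

```bash
python3 - <<'E'
from h import *
d=load("top2");P=lambda c,z:ray(d,(c[0]/5+330-.4,c[1]/5+195-.4),z)
for c in((101,234),(184,220),(264,200),(345,185)):print(B(P(c,.086)))
for c in((440,140),(452,212)):print("left edge of plate z.008/.048",B(P(c,.008)),B(P(c,.048)))
E
```

```text
[28.9 -0.9]
[65.2 -1.6]
[100.7   0.4]
[136.2   0.3]
left edge of plate z.008/.048 [196.2  19.8] [188.   15.7]
left edge of plate z.008/.048 [194.6 -14.2] [186.5 -17.1]
```

Emit:
play_rows([
  [-0.1,0,0.0105,0,0,0,1],
  [-0.1,0,0.0105,0,0,0,1],
  [-0.1,0,0.0105,0,0,0,1],
  [-0.1,0,0.0105,0,0,0,1],
  [-0.1,0,0.0105,0,0,0,1],
])

```text
time_s: 18.32
ee_pos: [0.4921, 0.0147, 0.0474]
tcp_rot: [1.951, 2.356, -0.102]
ft_force: [-0.3, 2.3, -1.4]
gripper_width: 0.0
grip_force: 1.1
```

Emit:
play_rows([
  [-0.1,0,0.0105,0,0,0,1],
  [-0.1,0,0.0105,0,0,0,1],
  [-0.1,0,0.0105,0,0,0,1],
  [-0.1,0,0.0105,0,0,0,1],
  [-0.1,0,0.0105,0,0,0,1],
])

```text
time_s: 18.73
ee_pos: [0.494, 0.0047, 0.0474]
tcp_rot: [1.951, 2.356, -0.102]
ft_force: [-1.0, 2.0, -1.1]
gripper_width: 0.0002
grip_force: 1.2
```

Emit:
play_rows([
  [-0.1,0,0.0105,0,0,0,1],
  [-0.1,0,0.0105,0,0,0,1],
  [-0.05,0,0.005,0,0,0,1],
  [-0.05,0,0.005,0,0,0,1],
  [-0.025,0,0.0026,0,0,0,1],
])

```text
time_s: 19.15
ee_pos: [0.4951, -0.0016, 0.0474]
tcp_rot: [1.952, 2.356, -0.102]
ft_force: [-0.9, 2.2, -0.6]
gripper_width: -0.0002
grip_force: 1.2
```

Emit:
play_rows([
  [-0.025,0,0.0026,0,0,0,1],
  [-0.025,0,0.0026,0,0,0,1],
  [-0.025,0,0.0026,0,0,0,1],
  [-0.025,0,0.0026,0,0,0,1],
])

```text
time_s: 19.48
ee_pos: [0.4955, -0.0035, 0.0474]
tcp_rot: [1.951, 2.356, -0.102]
ft_force: [-0.1, 2.0, -0.1]
gripper_width: 0.0004
grip_force: 1.1
```

```bash
python3 st.py
```

```text
19.48 board [-7.4  0.8] z 0.0474 w 0.0004 F along,across,z -2.01 0.3 -0.05 ztool [ 0.019 -0.103 -0.995] ux in tool [-9.945e-01  1.000e-04  1.045e-01]
```

F is about 182. Now I feel forward at 0.5 mm per row.

Emit:
play_rows([
  [-0.025,0,0.0026,0,0,0,1],
  [-0.025,0,0.0026,0,0,0,1],
  [-0.025,0,0.0026,0,0,0,1],
  [-0.025,0,0.0026,0,0,0,1],
])

```text
time_s: 19.82
ee_pos: [0.4959, -0.0055, 0.0474]
tcp_rot: [1.951, 2.356, -0.102]
ft_force: [-0.6, 2.7, -0.7]
gripper_width: 0.0001
grip_force: 1.1
```

Emit:
play_rows([
  [-0.025,0,0.0026,0,0,0,1],
  [-0.025,0,0.0026,0,0,0,1],
  [-0.025,0,0.0026,0,0,0,1],
  [-0.025,0,0.0026,0,0,0,1],
])

```text
time_s: 20.15
ee_pos: [0.4963, -0.0075, 0.0474]
tcp_rot: [1.952, 2.356, -0.102]
ft_force: [0.2, 1.5, -0.6]
gripper_width: -0.0005
grip_force: 1.1
```

Emit:
play_rows([
  [-0.025,0,0.0026,0,0,0,1],
  [-0.025,0,0.0026,0,0,0,1],
  [-0.025,0,0.0026,0,0,0,1],
  [-0.025,0,0.0026,0,0,0,1],
])

```text
time_s: 20.48
ee_pos: [0.4967, -0.0095, 0.0474]
tcp_rot: [1.952, 2.356, -0.102]
ft_force: [0.3, 2.0, -1.8]
gripper_width: -0.0002
grip_force: 1.1
```

Emit:
play_rows([
  [-0.025,0,0.0026,0,0,0,1],
  [-0.025,0,0.0026,0,0,0,1],
  [-0.025,0,0.0026,0,0,0,1],
  [-0.025,0,0.0026,0,0,0,1],
])

```text
time_s: 20.82
ee_pos: [0.4971, -0.0114, 0.0474]
tcp_rot: [1.951, 2.356, -0.102]
ft_force: [0.1, 2.1, -1.0]
gripper_width: 0.0001
grip_force: 1.1
```

Emit:
play_rows([
  [-0.025,0,0.0026,0,0,0,1],
  [-0.025,0,0.0026,0,0,0,1],
  [-0.025,0,0.0026,0,0,0,1],
  [-0.025,0,0.0026,0,0,0,1],
])

```text
time_s: 21.15
ee_pos: [0.4974, -0.0132, 0.0474]
tcp_rot: [1.952, 2.356, -0.102]
ft_force: [-0.4, 4.3, -1.0]
gripper_width: 0.0003
grip_force: 2.2
```

Emit:
play_rows([
  [-0.025,0,0.0026,0,0,0,1],
  [-0.025,0,0.0026,0,0,0,1],
  [-0.025,0,0.0026,0,0,0,1],
])

```text
time_s: 21.4
ee_pos: [0.4976, -0.0142, 0.0474]
tcp_rot: [1.953, 2.356, -0.101]
ft_force: [-1.0, 7.3, -0.2]
gripper_width: 0.0
grip_force: 3.6
```

Emit:
play_rows([
  [-0.025,0,0.0026,0,0,0,1],
  [-0.025,0,0.0026,0,0,0,1],
  [-0.025,0,0.0026,0,0,0,1],
])

```text
time_s: 21.65
ee_pos: [0.4977, -0.0151, 0.0474]
tcp_rot: [1.954, 2.356, -0.1]
ft_force: [-1.1, 9.8, 0.3]
gripper_width: -0.0002
grip_force: 5.0
```

```bash
python3 st.py
```

```text
21.65 board [4.4 0.8] z 0.0474 w -0.0002 F along,across,z -9.83 0.71 0.34 ztool [ 0.019 -0.101 -0.995] ux in tool [-0.9947  0.0014  0.1024]
```

Emit:
play_rows([
  [-0.025,0,0.0026,0,0,0,1],
  [-0.025,0,0.0026,0,0,0,1],
  [-0.01,0,0.001,0,0,0,1],
  [0,0,0,0,0,0,1],
])

```text
time_s: 21.98
ee_pos: [0.4978, -0.0158, 0.0474]
tcp_rot: [1.954, 2.356, -0.099]
ft_force: [0.3, 10.4, 1.1]
gripper_width: -0.0002
grip_force: 5.6
```

Emit:
play_rows([
  [0,0,0,0,0,0,1],
  [0,0,0,0,0,0,1],
])

```text
time_s: 22.15
ee_pos: [0.4978, -0.0158, 0.0474]
tcp_rot: [1.954, 2.356, -0.099]
ft_force: [-1.4, 11.2, 0.9]
gripper_width: 0.0002
grip_force: 5.5
```

Emit:
play_rows([
  [0,0,0,0,0,0,1],
  [0,0,0,0,0,0,1],
  [0,0,0,0,0,0,1],
  [0,0,0,0,0,0,1],
])

```text
time_s: 22.48
ee_pos: [0.4978, -0.0158, 0.0474]
tcp_rot: [1.954, 2.356, -0.099]
ft_force: [-0.8, 11.2, 1.6]
gripper_width: 0.0003
grip_force: 5.5
```

Emit:
play_rows([
  [0.02,0,-0.0021,0,0,0,1],
  [0.02,0,-0.0021,0,0,0,1],
  [0.02,0,-0.0021,0,0,0,1],
  [0.02,0,-0.0021,0,0,0,1],
  [0.02,0,-0.0021,0,0,0,1],
])

```text
time_s: 22.9
ee_pos: [0.4978, -0.0151, 0.0474]
tcp_rot: [1.952, 2.356, -0.102]
ft_force: [-1.0, 5.1, -0.8]
gripper_width: 0.0
grip_force: 2.2
```

Emit:
play_rows([
  [0.02,0,-0.0021,0,0,0,1],
  [0.02,0,-0.0021,0,0,0,1],
  [0.02,0,-0.0021,0,0,0,1],
  [0.02,0,-0.0021,0,0,0,1],
  [0.02,0,-0.0021,0,0,0,1],
])

```text
time_s: 23.32
ee_pos: [0.4976, -0.0139, 0.0474]
tcp_rot: [1.951, 2.356, -0.103]
ft_force: [-0.4, 1.6, -1.0]
gripper_width: -0.0
grip_force: 0.6
```

Emit:
play_rows([
  [0.05,0,-0.005,0,0,0,1],
  [0.1,0,-0.0105,0,0,0,1],
  [0.3,0,-0.03,0,0,0,1],
  [0.6,0,-0.06,0,0,0,1],
  [1,0,-0.1,0,0,0,1],
])

```text
time_s: 23.73
ee_pos: [0.4901, 0.0268, 0.0474]
tcp_rot: [1.953, 2.353, -0.102]
ft_force: [0.4, 0.4, -0.5]
gripper_width: 0.0
grip_force: 0.0
```

Emit:
play_rows([
  [1,0,-0.1,0,0,0,1],
  [1,0,-0.1,0,0,0,1],
  [1,0,-0.1,0,0,0,1],
  [0,0,-1,0,0,0,1],
  [0,0,-1,0,0,0,1],
])

```text
time_s: 24.15
ee_pos: [0.4759, 0.092, 0.0861]
tcp_rot: [1.95, 2.36, -0.107]
ft_force: [-0.5, -0.2, -0.4]
gripper_width: 0.0003
grip_force: 0.0
```

Emit:
play_rows([
  [0.5,0,-1,0,0,0,1],
  [1,0,-1,0,0,0,1],
  [1,0,-1,0,0,0,1],
  [0,0,0,0,0,0,1],
  [0,0,0,0,0,0,1],
])

```text
time_s: 24.57
ee_pos: [0.4676, 0.1469, 0.1422]
tcp_rot: [1.947, 2.357, -0.099]
ft_force: [-0.9, -0.5, -0.3]
gripper_width: 0.0
grip_force: 0.0
```

```bash
python3 st.py; python3 - <<'E'
from h import *
from bench import snapshot
d=snapshot("top");np.savez("pics/top3.npz",**d);im=d["pixels"].astype(np.uint8)
hsv=cv2.cvtColor(im,cv2.COLOR_BGR2HSV)
am=((hsv[...,0]<20)&(hsv[...,1]>170)&(hsv[...,2]>90)).astype(np.uint8)
am[:205]=0;am[270:]=0;am[:,:225]=0;am[:,450:]=0
c,_=cv2.findContours(am,cv2.RETR_EXTERNAL,2)
for k in c:
    if cv2.contourArea(k)>60:
        q=cv2.boxPoints(cv2.minAreaRect(k));print(cv2.contourArea(k),[B(ray(d,p,.064)).tolist() for p in q])
        x,y,w,h=cv2.boundingRect(k);dk=((hsv[...,2]<75)[y:y+h,x:x+w]).astype(np.uint8)
        n,l,st,ce=cv2.connectedComponentsWithStats(dk)
        for i in range(1,n):
            if st[i,4]>25:print("cap",st[i,4],B(ray(d,ce[i]+[x,y],.086)))
E
```

```text
24.57 board [-160.4    1.4] z 0.1422 w 0.0 F along,across,z 0.35 -0.96 -0.29 ztool [ 0.023 -0.102 -0.995] ux in tool [-0.9945 -0.0027  0.1045]
743.0 [[13.7, 14.5], [194.4, 17.3], [194.1, -17.7], [14.1, -20.5]]
cap 77 [174.1   0.2]
cap 76 [138.6   0.6]
cap 74 [103.2  -1.6]
cap 71 [67.5 -0.5]
cap 67 [31.8 -0.7]
```

```bash
python3 -c "
from bench import job;print(job.sign_off())"
```

```text
the job is handed in; nothing more can be done
None
```

I stood the fifth bottle at the tail and pushed all five down the lane onto the end stop. I held them there for about half a second at about 10 N at the stop (11 N at the wrist), then backed off and handed the job in at about 25 s; a last top view measured one straight, upright block 181 mm long with no gaps.

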